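# Seat the bearing end caps

## Robot

A 6-joint arm with a two-finger parallel gripper is mounted at the origin on a cart in front of the work surface, level with it; the furniture and walls round the work are solid. World frame = base frame: x ahead of the robot, y to its left, z up, the work surface at z = 0. Lengths are in m, angles in rad, forces in N, time in s.
With the tool pointing down it reaches from about 0.275 to 0.825 m from the base axis. Payload 4.9 kg.
Tool frame: the origin (TCP) lies between the finger pads; the fingertips stand finger_overhang ahead of it and the grasp point (between the pads) lies 5 mm behind it (finger_overhang is the distance from the TCP to the fingertips, in m); z points along the fingers, y is the direction in which the jaws open and shut (so a half turn about z gives the same grasp; the last joint's range is limited). The gripper opens to 85 mm and grips with 20 to 120 N. Pads are 22 mm wide; open, the fingers measure 114 mm over their backs; the gripper's body (76 mm by 85 mm) begins 54 mm behind the grasp point. The pads swing forward as they close: fully open they stand 13 mm farther back than shut.
Start: joints at [-1.314, 0.326, -0.193, 1.052, 0, 1.437], TCP at [0.21, -0.509, 0.245] pointing down, gripper open.
Joint ranges: [-2.65, 2.65], [-0.97, 1.79], [-1.3, 1.35], [-1.93, 2.1], [-1.47, 1.37], [-3.14, 3.14]. Speed limits (rad/s): [2.57, 2.57, 3.14, 3.14, 3.14, 3.14].

## Interface

Orientations are given as [roll, pitch, yaw] about the fixed x, y, z axes, in that order (R = Rz(yaw) Ry(pitch) Rx(roll)).
In Python, from plant import * gives the robot as it stands.
- The arm moves only by the tool apply_moves, never from a script. Its argument "moves" is one flat list of numbers, 5 for each row, row after row: the shift along the tool's x, y, z in units of 30 mm (1.0 is 30 mm), then the turn about the tool's z in units of 5 degrees (1.0 is 5 degrees), then the finger opening in mm, from 0 to 85.4. A call has 1 to 12 rows; each row is the pose to reach, as a shift and turn from the pose commanded when the call began, along the tool's axes at that moment; what a row does not reach only later rows make up. A row lasts 1/12 s, in which the tool goes at most 41.7 mm and 7.16 degrees, less where a joint would pass 70% of its speed; a pose out of reach is approached as far as the arm can. A call with a gripper value outside its range is refused whole. The fingers move at their own pace and stop on an object; "newtons" is the grip in N (left out, the last holds). Time passes only in rows, so rows that repeat a pose let the fingers close. It gives the time, the measured TCP pose, the force and the opening at its end, in the units of the state.
- observe(): the state, without advancing time (a new reading comes with each control period).
- capture(name): name is "side" or "top"; returns the picture (400x640x3 uint8, blue, green, red); there is no depth.
- camera_params(name): a dict with "camera_matrix" (3x3 intrinsics, pixels), "k1" (the pictures are not rectified: a ray, as slopes to the right and down, at radius r is drawn at 1 + k1 r^2 times it, then the intrinsics apply), "T" (4x4, takes a point from camera to world coordinates). Camera axes: x right, y down, z forward; pixel columns grow to the right and rows downward; lengths in m; the calibration is good to about 2 mm. A picture is of the moment at which its call begins. camera_params takes no time and is no camera call.
- finish_job(): hands the job in, once; it reports no verdict.
The state is a dict: "t": time; "joint_positions": joint angles; "qvel": joint speeds; "effort": joint torques, N m; "ee_pos": TCP position; "eef_rot": TCP orientation; "wrist_force": force on the tool from outside, world axes, zero at the start; "moment": the same for the moment, N m; "width": finger opening in m.
Only numpy, scipy, OpenCV 4.12 (cv2) and the standard library are available. Lean on these libraries where they do the work, as an engineer would, in place of code of your own. Each camera call takes 0.05 s, during which the arm holds its last target.

## Task

Three bearing units stand on the bench with their black end caps still sticking up. Press the caps of the two square four-bolt units down until they are fully home; the oval two-bolt unit has yet to be greased, so leave its cap standing as it is.

Things in the scene. Friction and masses are not known exactly. Their poses are not given: they have to be found in the camera images.
- square_a_cap (a point): Centre of the flat top (36 mm wide) of the black cap on a grey bearing unit fixed on the worktop: SQUARE 92 mm flange, four bolts, hub 61 mm wide. z up. The cap only slides straight down: top 56 to 60 mm above the worktop at the start, 48 mm when home, its 54 mm collar then on the hub's face. Tight fit: moves under about 6 N, stays where left, hard stop when home.
- square_b_cap (a point): Centre of the flat top (36 mm wide) of the black cap on the other square unit: grey bearing unit fixed on the worktop: SQUARE 92 mm flange, four bolts, hub 61 mm wide. z up. The cap only slides straight down: top 56 to 60 mm above the worktop at the start, 48 mm when home, its 54 mm collar then on the hub's face. Tight fit: moves under about 6 N, stays where left, hard stop when home.
- oval_cap (a point): Centre of the flat top (36 mm wide) of the black cap on the grey bearing unit with pointed-OVAL flange, 120 x 72 mm, two bolts, hub 61 mm wide (leave alone). z up. The cap only slides straight down: top 56 to 60 mm above the worktop at the start, 48 mm when home, its 54 mm collar then on the hub's face. Tight fit: moves under about 6 N, stays where left, hard stop when home.
Mind the look-alikes: they are no part of the job. What is shaped like the part that bears square_b_cap but purple is not meant.

How it is judged:
At the end, for the whole second after the job is handed in: The tops of both square units' caps are less than 50 mm above the worktop (within 2 mm of fully home), and the oval unit's cap is within 4 mm of where it stood at the start (height (world z) of each of square_a_cap, square_b_cap below 0.05 m and distance of oval_cap from where it was at the start of the episode below 0.004 m); the robot touches nothing.
It fails at once if the oval unit's cap is pushed 4 mm or more (distance of oval_cap from where it was at the start of the episode above 0.004 m).
It also fails if it takes over 32 s, if anything falls off the work surface, if the arm or the gripper's body presses on something with over 40 N, if the wrist force passes 120 N, or if a joint passes its speed limit or range.

## Working session

There is one attempt and no reset: what is moved stays moved. The work goes in short steps, Python scripts to look and compute and a tool call to move; the robot and the scene stay as the last step left them, time stands still between calls to the robot, and variables do not carry over. Pictures are saved under pics/ and viewed, and the job is handed in when it is done.

Besides the shell and the picture viewer there is one more tool, called after "Request:" in YAML: its name, and indented under it one key for each argument. apply_moves: Moves the arm, as the interface text tells. Its arguments: {"type":"object","properties":{"moves":{"type":"array","items":{"type":"number"}},"newtons":{"type":"number"}},"required":["moves"]}

```bash
mkdir -p pics; ls; python3 - <<'E'
from plant import *
import cv2
s=observe();print(s)
for n in("side","top"):
    cv2.imwrite(f"pics/{n}0.png",capture(n));p=camera_params(n);print(n,p)
try: print(finger_overhang)
except Exception as e: print(e)
E
```

```text
pics
{'t': 0.0, 'joint_positions': array([-1.31419339e+00,  3.26954935e-01, -1.93571889e-01,  1.05200345e+00,
        2.63156879e-05,  1.43660168e+00]), 'qvel': array([-1.74766252e-03, -7.01306802e-04, -1.10135738e-03, -1.16953601e-04,
        5.13290256e-05,  1.24574679e-03]), 'effort': array([ 1.15697800e-03, -4.43405843e+01,  2.62437791e+01,  1.56298798e-02,
        4.54033994e-06, -3.84365777e-06]), 'ee_pos': array([ 0.20938832, -0.50798573,  0.24450035]), 'eef_rot': array([-3.13987781e+00, -2.58068184e-04,  3.90797339e-01]), 'wrist_force': array([0.37442672, 0.34416023, 0.16425097]), 'moment': array([ 0.03934317,  0.03420615, -0.04505436]), 'width': 0.08534189294652685}
side {'camera_matrix': array([[499.99005914,   0.        , 322.74519213],
       [  0.        , 499.99005914, 204.40740745],
       [  0.        ,   0.        ,   1.        ]]), 'k1': -0.031063309792787767, 'T': array([[ 0.85904801, -0.1544635 ,  0.48803436, -0.1539195 ],
       [-0.51119331, -0.30876369,  0.80208876, -1.10825714],
       [ 0.02679386, -0.93851266, -0.34420354,  0.56876498],
       [ 0.        ,  0.        ,  0.        ,  1.        ]])}
top {'camera_matrix': array([[371.97664508,   0.        , 315.21477889],
       [  0.        , 371.97664508, 199.91862984],
       [  0.        ,   0.        ,   1.        ]]), 'k1': -0.08315237974609813, 'T': array([[-0.02057137, -0.98905593,  0.14609988,  0.39905456],
       [-0.99965817,  0.0179895 , -0.0189714 ,  0.04786428],
       [ 0.01613551, -0.14644021, -0.98908792,  1.01537224],
       [ 0.        ,  0.        ,  0.        ,  1.        ]])}
0.014
```

View pics/side0.png

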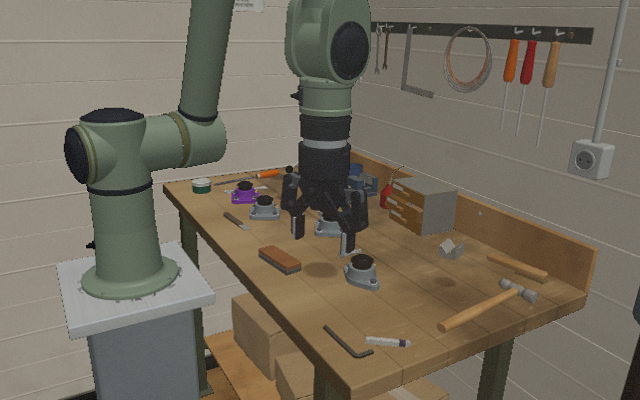

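View pics/top0.png

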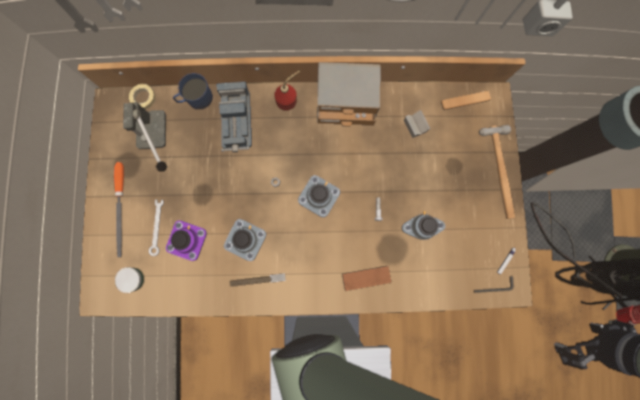

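The top view shows four candidates: a grey square at (319,195), a grey square at (244,239), a purple square at (185,240), and a grey two-bolt oval at (425,226). The two grey squares fit the description. The purple one is the decoy and the oval must be left alone. I'll confirm this in an enlarged crop.

```bash
python3 - <<'E'
import cv2,numpy as np
t=cv2.imread("pics/top0.png");s=cv2.imread("pics/side0.png")
a=cv2.resize(t[165:275,155:455],None,fx=2.6,fy=2.6,interpolation=cv2.INTER_CUBIC)
b=cv2.resize(s[170:300,210:400],None,fx=2.2,fy=2.2,interpolation=cv2.INTER_CUBIC)
H=np.zeros((a.shape[0]+b.shape[0],780,3),np.uint8);H[:a.shape[0],:a.shape[1]]=a;H[a.shape[0]:,:b.shape[1]]=b
cv2.imwrite("pics/crop0.png",H);print(H.shape)
E
```

```text
(572, 780, 3)
```

View pics/crop0.png

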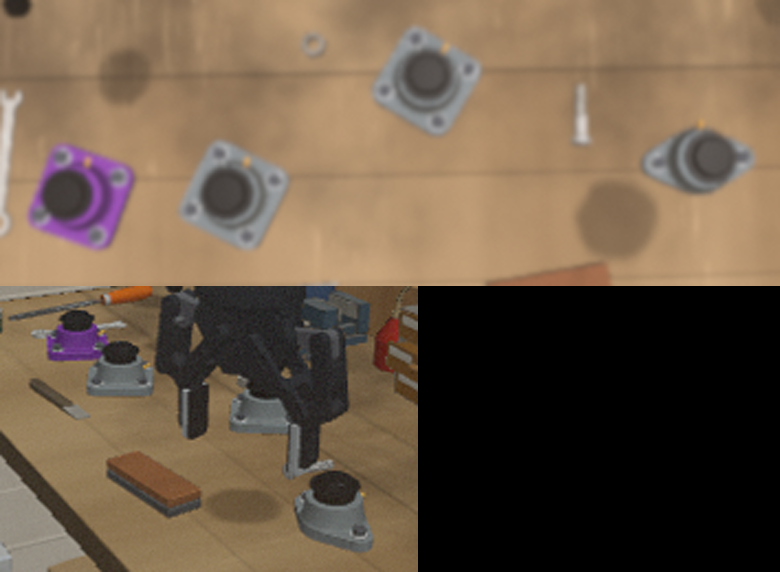

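The crop confirms it: the grey units at top-view (319,195) and (244,239) have square flanges with four bolts, the one at (425,226) is a two-bolt oval, and (185,240) is purple. Next I measure the cap centres.

```bash
cat > h.py <<'E'
import numpy as np,cv2
from plant import *
def ray(n,px):
    p=camera_params(n);K=p["camera_matrix"]
    d=cv2.undistortPoints(np.array([[px]],float),K,np.array([p["k1"],0,0,0,0.]))[0,0] 
    # k1 model r = undistorted slope radius: same as OpenCV
    T=p["T"];v=T[:3,:3]@np.array([d[0],d[1],1]);return T[:3,3],v
def onz(n,px,z):
    o,v=ray(n,px);return o+v*(z-o[2])/v[2]
def proj(n,P):
    p=camera_params(n);T=np.linalg.inv(p["T"]);c=T[:3,:3]@P+T[:3,3];x,y=c[0]/c[2],c[1]/c[2];f=1+p["k1"]*(x*x+y*y);K=p["camera_matrix"]
    return np.array([K[0,0]*x*f+K[0,2],K[1,1]*y*f+K[1,2]])
def tri(a,b):
    (o1,v1),(o2,v2)=a,b
    v1=v1/np.linalg.norm(v1);v2=v2/np.linalg.norm(v2)
    t=np.linalg.lstsq(np.c_[v1,-v2],o2-o1,rcond=None)[0]
    return (o1+v1*t[0]+o2+v2*t[1])/2,np.linalg.norm(o1+v1*t[0]-o2-v2*t[1])
E
python3 - <<'E'
from h import *
im=cv2.imread("pics/top0.png");g=cv2.cvtColor(im,cv2.COLOR_BGR2GRAY)
for nm,(u,v) in dict(A=(319,195),B=(243,238),O=(427,226),P=(182,240)).items():
    w=20;c=g[v-w:v+w,u-w:u+w]
    for th in(75,85,95):
        n,l,st,ce=cv2.connectedComponentsWithStats((c<th).astype(np.uint8))
        i=l[w,w];
        if i==0: print(nm,th,'none',c[w,w]);continue
        cn=max(cv2.findContours((l==i).astype(np.uint8),cv2.RETR_EXTERNAL,cv2.CHAIN_APPROX_NONE)[0],key=len)
        e=cv2.fitEllipse(cn) if len(cn)>5 else None
        px=ce[i]+[u-w,v-w];print(nm,th,st[i,4],px.round(1),e and np.round(e[1],1),onz("top",px,.058).round(4))
    c=onz("top",px,.058);print(' 36mm px',np.linalg.norm(proj("top",c+[0,.018,0])-proj("top",c-[0,.018,0])).round(1),proj("side",c).round(1))
E
```

```text
A 75 none 83
A 85 225 [318.7 193.3] [16.  16.6] [0.5576 0.02   0.058 ]
A 95 265 [318.7 193.4] [17.2 17.8] [0.5574 0.02   0.058 ]
 36mm px 13.8 [330.  211.8]
B 75 244 [241.6 239.1] [16.5 17.1] [0.4424 0.2204 0.058 ]
B 85 272 [241.6 239. ] [17.4 18.1] [0.4427 0.2204 0.058 ]
B 95 297 [241.7 239. ] [18.3 18.9] [0.4426 0.2201 0.058 ]
 36mm px 14.0 [263.9 196.9]
O 75 none 87
O 85 none 87
O 95 258 [428.  225.4] [16.9 17.8] [ 0.4678 -0.2634  0.058 ]
 36mm px 13.5 [361.  257.3]
P 75 275 [180.2 239.5] [17.5 18.2] [0.4437 0.3795 0.058 ]
P 85 303 [180.3 239.5] [18.5 19.2] [0.4436 0.3793 0.058 ]
P 95 461 [183.4 240.2] [23.  25.3] [0.4418 0.3713 0.058 ]
 36mm px 13.8 [244.7 183.4]
```

Request:
apply_moves:
  moves: [17.43,-11.85,0,0,0,17.43,-11.85,0,0,0,17.43,-11.85,0,0,0,17.43,-11.85,0,0,0,17.43,-11.85,0,0,0,17.43,-11.85,0,0,0,17.43,-11.85,0,0,0,17.43,-11.85,0,0,0,17.43,-11.85,0,0,0,17.43,-11.85,0,0,0,17.43,-11.85,0,0,0,17.43,-11.85,0,0,0]
  newtons: 60

```text
t: 1.1
ee_pos: [0.4853, -0.089, 0.2451]
eef_rot: [-3.142, 0.0, 0.391]
wrist_force: [0.4, -1.1, 0.6]
width: 0.0001
```

Request:
apply_moves:
  moves: [3.65,-2.52,0,0,0,3.65,-2.52,0,0,0,3.65,-2.52,0,0,0,3.65,-2.52,0,0,0,3.65,-2.52,4.6,0,0,3.65,-2.52,4.6,0,0,3.65,-2.52,4.6,0,0,3.65,-2.52,4.6,0,0,3.65,-2.52,4.6,0,0,3.65,-2.52,4.6,0,0]

```text
t: 1.93
ee_pos: [0.5564, 0.0202, 0.1067]
eef_rot: [-3.141, 0.002, 0.39]
wrist_force: [0.5, 0.6, -0.1]
width: -0.0001
```

```bash
python3 - <<'E'
from h import *
print(observe())
s=capture("side");t=capture("top")
a=cv2.resize(s[120:270,230:430],None,fx=4,fy=4,interpolation=cv2.INTER_CUBIC)
cv2.imwrite("pics/side1.png",a);cv2.imwrite("pics/top1.png",t)
E
```

```text
{'t': 1.9333, 'joint_positions': array([-9.62122338e-02,  4.69916451e-01, -3.60460955e-01,  7.42813262e-01,
       -1.26433759e-04,  2.65496125e+00]), 'qvel': array([ 0.0013872 , -0.03904304,  0.04506661,  0.00661402,  0.00174587,
        0.00051108]), 'effort': array([ 8.11151834e-02, -4.55352616e+01,  2.05655819e+01, -2.20560789e-02,
        4.81325169e-04, -1.79297836e-03]), 'ee_pos': array([0.55635938, 0.02021082, 0.10666047]), 'eef_rot': array([-3.14058469e+00,  2.17551642e-03,  3.90420414e-01]), 'wrist_force': array([ 0.54601806,  0.57957781, -0.092627  ]), 'moment': array([ 0.01592799, -0.04827008,  0.01279608]), 'width': -9.556786493774456e-05}
```

View pics/side1.png

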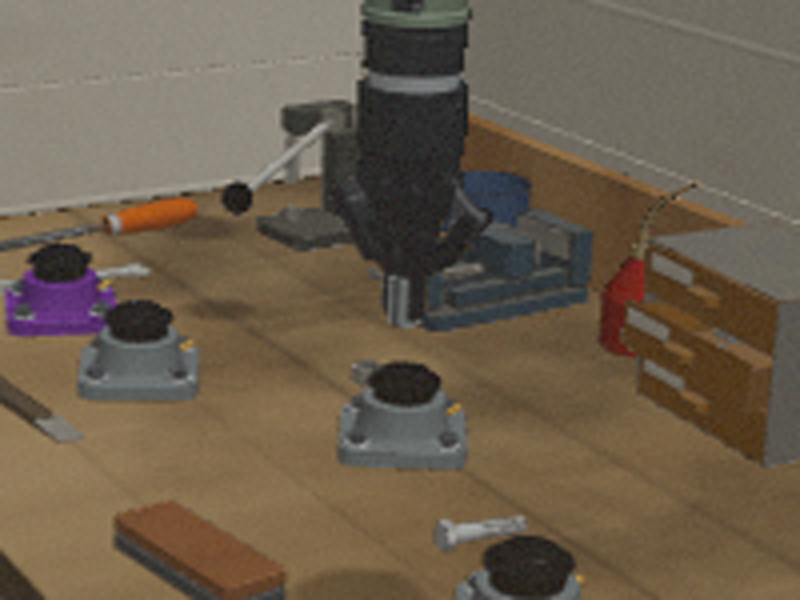

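The picture shows the shut fingertips at side (331,200), straight above the grey square unit's cap at (331,214). I'll press gently.

Request:
apply_moves:
  moves: [0,0,0.6,0,0,0,0,1.0,0,0,0,0,1.1,0,0,0,0,1.2,0,0,0,0,1.3,0,0,0,0,1.4,0,0,0,0,1.4,0,0,0,0,1.4,0,0]

```text
t: 2.7
ee_pos: [0.5584, 0.0203, 0.0665]
eef_rot: [3.14, -0.002, 0.391]
wrist_force: [0.2, 0.3, 3.5]
width: -0.0001
```

Request:
apply_moves:
  moves: [0,0,0.06,0,0,0,0,0.12,0,0,0,0,0.18,0,0,0,0,0.24,0,0,0,0,0.24,0,0,0,0,0.24,0,0]

```text
t: 3.2
ee_pos: [0.5585, 0.0203, 0.0618]
eef_rot: [3.139, -0.003, 0.391]
wrist_force: [-7.7, 0.3, 26.1]
width: 0.0001
```

Cap A hit the hard stop: the tip is at 47.8 mm with 26 N. I'll lift and go to B.

Request:
apply_moves:
  moves: [0,0,-1,0,0,0,0,-2,0,0,0,0,-2.6,0,0,-1.0,-7.62,-2.6,0,0,-1.0,-7.62,-2.6,0,0,-1.0,-7.62,-2.6,0,0,-1.0,-7.62,-2.6,0,0,-1.0,-7.62,-2.6,0,0,-1.0,-7.62,-2.6,0,0,-1.0,-7.62,-2.6,0,0,-1.0,-7.62,-1.8,0,0,-1.0,-7.62,-1.8,0,0]

```text
t: 4.2
ee_pos: [0.4409, 0.2201, 0.1101]
eef_rot: [3.142, 0.003, 0.392]
wrist_force: [-1.1, -0.0, -0.9]
width: 0.0001
```

```bash
python3 - <<'E'
from h import *
o=observe();print(o['ee_pos'],o['wrist_force'])
s=capture("side");t=capture("top")
a=cv2.resize(s[120:270,200:400],None,fx=4,fy=4,interpolation=cv2.INTER_CUBIC)
cv2.imwrite("pics/side2.png",a);cv2.imwrite("pics/top2.png",t)
E
```

```text
[0.44090506 0.22011555 0.11007002] [-1.06412701 -0.00915544 -0.94573918]
```

View pics/side2.png

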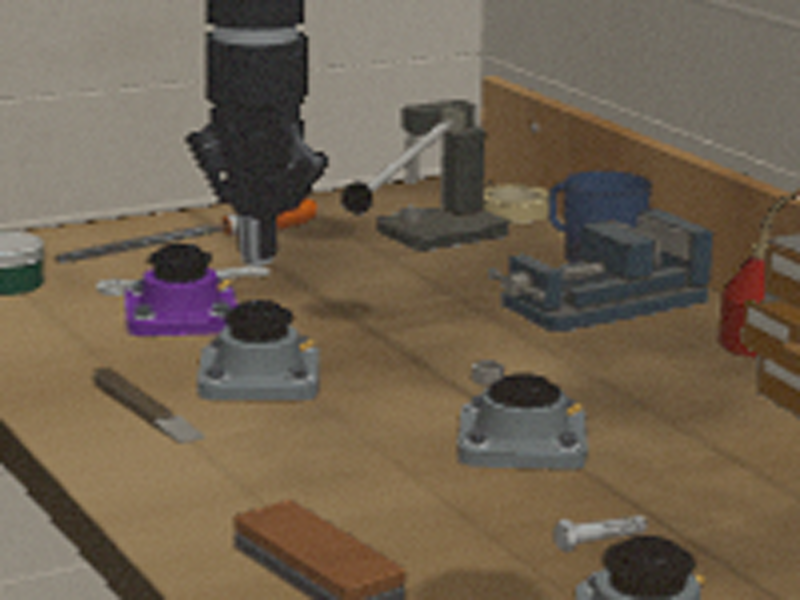

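Cap A at crop (523,390) is now visibly seated. The fingertip at (257,258) stands over cap B at (260,320), and the purple unit is clear. I'll press B.

Request:
apply_moves:
  moves: [0,0,0.8,0,0,0,0,1.2,0,0,0,0,1.3,0,0,0,0,1.4,0,0,0,0,1.5,0,0,0,0,1.6,0,0,0,0,1.66,0,0,0,0,1.72,0,0,0,0,1.78,0,0,0,0,1.8,0,0,0,0,1.8,0,0,0,0,1.8,0,0]

```text
t: 5.3
ee_pos: [0.4425, 0.2196, 0.0617]
eef_rot: [3.14, -0.0, 0.39]
wrist_force: [-8.7, -5.2, 30.2]
width: -0.0001
```

Cap B is at the hard stop too: tip at 47.7 mm with 30 N. I'll lift clear and check.

Request:
apply_moves:
  moves: [0,0,-1,0,0,0,0,-2,0,0,0,0,-3,0,0,0,0,-4,0,0,0,0,-5,0,0,0,0,-5,0,0,0,0,-5,0,0,0,0,-5,0,0]

```text
t: 5.97
ee_pos: [0.4425, 0.2201, 0.2086]
eef_rot: [3.142, -0.001, 0.39]
wrist_force: [0.2, 0.3, 0.0]
width: 0.0002
```

```bash
python3 - <<'E'
from h import *
o=observe();print(o['t'],o['ee_pos'],o['wrist_force'])
s=capture("side");cv2.imwrite("pics/side3full.png",s)
s0=cv2.imread("pics/side0.png")
r=lambda x:cv2.resize(x[170:300,220:400],None,fx=2.2,fy=2.2,interpolation=cv2.INTER_CUBIC)
cv2.imwrite("pics/side3.png",np.hstack([r(s0),r(s)]))
# oval cap change
d=cv2.absdiff(s0,s)[245:295,340:385].max(2);print('oval diff',d.mean(),d.max())
E
```

```text
5.9667 [0.44253765 0.22011984 0.20855772] [0.23614301 0.2623693  0.04684014]
oval diff 9.441777777777778 136
```

View pics/side3.png

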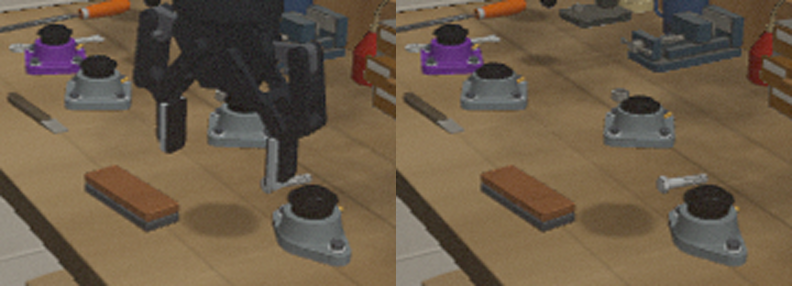

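Compared with the start picture, both grey square caps now sit low, at right-panel (494,72) and (640,104). The oval cap at (715,200) and the purple unit look unchanged. The gripper is clear of everything, so I'm handing in.

```bash
python3 - <<'E'
from plant import *
print(finish_job())
E
```

```text
the job is handed in; nothing more can be done
None
```

I pressed the caps of both grey square units down to their hard stops with the shut fingertips. The oval unit and the purple look-alike were not touched, and I handed the job in at about 6 s of the 32 s allowed.

- **Square caps:** at the stops the fingertips stood 47.8 mm above the worktop at 26 N on the first unit, and 47.7 mm at 30 N on the second. Home is 48 mm and the limit is 50 mm.
- **Final picture:** both square caps sit visibly lower than at the start. The oval cap looks unchanged by eye.
- **A check that settled nothing:** my pixel comparison of the oval cap with the start picture came out at mean 9, max 136. I put the difference down to the gripper having been in that part of the start picture, but I did not confirm this.
- **At hand-in:** the arm was clear, with the fingertips about 195 mm above the worktop and wrist force near zero.

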